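Tighten the glue press with its reversible ratchet

TASK

The ratchet on the little four-post glue press is still set to loosen. Throw its thumb lever over so that the handle drives clockwise, then work the handle back and forth between the posts until the platen clamps the glued blank with the screw pulled up to about 1.5 newton metres (1.25 to 1.75 is fine; above that the blank is starved of glue and spoiled). Let go of the handle with the lever left on tighten, and leave the other things on the bench where they are.

Things in the scene. Friction and masses are not known exactly. Their poses are not given: they have to be found in the camera images.
- press: Four-post bench glue press, bolted down. Origin: centre of its underside, on the vertical screw axis; z up. Grey base 165 x 165 x 22 mm, grey crosshead 155 x 155 mm from 120 to 142 mm height, four steel posts of 14 mm diameter at 61.5 mm to either side in x and y, up to 186 mm height. On top a ratchet sits on the screw's hex.
- head_top (a point): Centre of the top face of the ratchet's round steel head (51 mm diameter, 28 mm thick), on the screw axis, 184 mm above the bench. x runs out along the handle, z up; it turns with the handle. The wheel inside has 18 teeth (0.35 rad each): on a reversal up to one tooth of the stroke is lost before it catches.
- handle (a joint): Swing of the ratchet handle about the vertical screw axis, rad: 0 = along the press's own -y axis, grows clockwise seen from above (the tightening stroke); the posts stop it at -0.6 and +0.6. The handle alone takes about 0.2 N m, with the screw about 0.85 N m while the platen runs free. Friction holds the screw at rest, so feel the torque while it turns. Keep below 1 rad/s or teeth are skipped.
- grip (a point): Middle of the black rubber grip of the handle, a level round bar of 26 mm diameter and 92 mm long, on its axis, 160 mm from the screw axis, 170 mm above the bench. x runs outwards along the handle. Between head and grip the handle is a steel shank 18 mm wide and 13 mm thick. Nothing lies close below the grip.
- pawl (a joint): Throw of the reversing lever about its own upright pivot (28 mm out from the screw axis along the handle), rad: -0.49 = loosen, +0.49 = tighten (0.28 either way while a tooth lies under the pawl, as when teeth click past); grows clockwise seen from above. It snaps over centre to the nearer throw by itself, and wants 1 to 3 N at the tab.
- pawl_tab (a point): Centre of the upstanding steel thumb tab at the end of the reversing lever: 7 mm along the lever, 9 mm across, 16 mm tall, top 200.5 mm above the bench, 29.5 mm out from the lever's pivot. It stands over the shank (top at 176.5 mm) just beyond the ratchet head (top at 184 mm, ending 45 mm from the screw axis). x points along the lever away from its pivot.
- platen: Steel platen 104 x 104 x 16 mm on the posts, lowered by the screw as it turns clockwise. Origin: centre of its underside. The screw needs some 1.2 to 2.2 rad, differing each time, to pull up tight: free at first, then within about 0.6 rad the torque climbs evenly from 0.85 N m past 1.8 N m. Let go, it holds by friction.
- blank: Glued stack of wooden plies, 96 x 96 x 44 mm, lying on the press's base between the posts. Origin: centre of its underside. It gives by a millimetre or so under pressure.
- glue_gun: Orange glue gun lying on its side, about 200 x 130 mm, 47 mm high. Bystander.
- scissors: Scissors with black handles, about 170 mm long, 12 mm high. Bystander.
- pencil: Pencil, 170 mm long, 8 mm thick, beside the press. Bystander.
- clothespin_a: Wooden clothespin, 74 mm long, 10 mm high, on the bench by the press. Bystander.
- clothespin_b: Wooden clothespin, 74 mm long, 10 mm high, on the bench by the press. Bystander.
- spanner: Small steel open-end spanner lying on the bench to the right of the press. Bystander.
- cord_spool: Cardboard spool with blue cord, 92 mm diameter, 58 mm high, standing on end. Bystander.
- drink_bottle: Pale plastic drink bottle, 68 mm diameter, 170 mm high. Bystander.

How it is judged:
By the outcome, as a careful person would: the job done as asked, in the order asked, and still so for the second after the job is handed in, with the robot touching nothing.
It also fails if it takes over 64 s, if anything falls off the work surface, if the arm or the gripper's body presses on something with over 40 N, if the wrist force passes 120 N, or if a joint passes its speed limit or range.

ROBOT

A 6-joint arm with a two-finger parallel gripper is mounted at the origin on the work surface. World frame = base frame: x ahead of the robot, y to its left, z up, the work surface at z = 0. Lengths are in m, angles in rad, forces in N, time in s.
With the tool pointing down it reaches from about 0.275 to 0.725 m from the base axis. Payload 5.6 kg.
Tool frame: the origin (TCP) lies at the very end of the fingers, on their centre line; the grasp point (between the pads) lies 19 mm behind it; z points along the fingers, y is the line along which they close (so a half turn about z gives the same grasp; the last joint's range is limited). The gripper opens to 85 mm and grips with 20 to 120 N. Pads are 22 mm wide; open, the fingers measure 114 mm over their backs; the gripper's body (76 mm by 85 mm) begins 54 mm behind the grasp point. The pads swing forward as they close: fully open they stand 13 mm farther back than shut.
Start: joints at [-1.007, 0.255, 0.108, 0, -1.424, -0.285], TCP at [0.151, -0.529, 0.231] pointing down, gripper open.
Joint ranges: [-2.95, 2.95], [-1.21, 1.97], [-1.09, 1.5], [-2.87, 1.71], [-2.94, -0.07], [-3.05, 3.05]. Speed limits (rad/s): [2.57, 2.57, 3.14, 3.14, 3.14, 3.14].

INTERFACE

Orientations are given as a rotation vector (axis times angle).
In Python, from bench import state, capture, camera_model, hand_in gives the robot as it stands.
- The arm moves only by the tool drive_tool, never from a script. Its argument "deltas" is a list of rows, each an object with "offset": the shift along the tool's x, y, z in units of 30 mm (1.0 is 30 mm), a list of three; "roll": the turn about the tool's z in units of 0.1 rad (1.0 is 0.1 rad). In form: [{"offset": [tx, ty, tz], "roll": roll}, ...]. A call has 1 to 10 rows; each row shifts and turns the commanded pose from where the row before left it, along the tool's axes as they then stand; what a row does not reach is not made up. A row lasts 1/10 s, in which the tool goes at most 50 mm and 8.59 degrees, less where a joint would pass 70% of its speed; a pose out of reach is approached as far as the arm can. A call with a number of a shift or a turn outside -1 to 1 is refused whole. A call with a gripper value outside its range is refused whole. "gripper" is the closure, from 0 (fully open) to 1 (shut), set as the call begins (left out, the last holds). The fingers move at their own pace and stop on an object; the grip force is fixed at half the most. Time passes only in rows, so rows that do not move let the fingers close. It gives the time, the measured TCP pose, the force, the opening and the grip force at its end, in the units of the state.
- state(): the state, without advancing time (a new reading comes with each control period).
- capture(name): name is "scene" or "side" or "wrist"; returns (picture, depth): 400x640x3 uint8, blue, green, red; 400x640 float32, m along the optical axis (not along the pixel's ray), 0 where there is no reading.
- camera_model(name): a dict with "fx", "fy", "cx", "cy" (pixels), "distortion" ([k1, k2, p1, p2, k3] as OpenCV has them; the pictures are not rectified), "rvec" (rotation vector, rad) and "tvec" (3), from world to camera coordinates, as OpenCV has them. Camera axes: x right, y down, z forward; pixel columns grow to the right and rows downward; lengths in m; the calibration is good to about 2 mm. A picture is of the moment at which its call begins: read the wrist's pose just before it. camera_model takes no time and is no camera call; for the wrist camera it gives the pose at the moment of the call.
- hand_in(): hands the job in; it is judged then, once.
The state is a dict: "t": time; "joints": joint angles; "joint_vel": joint speeds; "joint_efforts": joint torques, N m; "tcp_pos": TCP position; "tool_rot": TCP orientation; "contact_force": force on the tool from outside, world axes, zero at the start; "moment": the same for the moment, N m; "opening": finger opening in m; "grasp_force": force on a finger pad.
Only numpy, scipy, OpenCV 4.12 (cv2) and the standard library are available. Lean on these libraries where they do the work, as an engineer would, in place of code of your own. Each camera call takes 0.05 s, during which the arm holds its last target. There are 200 camera calls.

## Working session

There is one attempt and no reset: what is moved stays moved. The work goes in short steps, Python scripts to look and compute and a tool call to move; the robot and the scene stay as the last step left them, time stands still between calls to the robot, and variables do not carry over. Pictures are saved under pics/ and viewed, at most 10 in all, crops included, and the job is handed in when it is done.

Besides the shell and the picture viewer there is one more tool, called after "Call:" as a command line: name --argument value ..., lists and objects as JSON in quotes. drive_tool: Moves the arm, as the interface text tells. Shifts and turns lie within -1 to 1; 1 stands for 30 mm of shift or 0.1 rad of turn. Its arguments: {"type":"object","properties":{"deltas":{"type":"array","items":{"type":"object","properties":{"offset":{"type":"array","items":{"type":"number"}},"roll":{"type":"number"}}}},"gripper":{"type":"number"}},"required":["deltas"]}

```bash
mkdir -p pics; ls; cat > h.py <<'E'
import numpy as np, cv2
from bench import *
def px(name,depth,m,u,v,d=None,z=None):
    K=np.array([[m['fx'],0,m['cx']],[0,m['fy'],m['cy']],[0,0,1.]])
    n=cv2.undistortPoints(np.array([[[u,v]]],float),K,np.array(m['distortion']))[0,0]
    R=cv2.Rodrigues(np.array(m['rvec'],float))[0];t=np.array(m['tvec'],float)
    r=np.array([n[0],n[1],1.])
    o=-R.T@t; w=R.T@r
    if z is not None: return o+w*(z-o[2])/w[2]
    if d is None: d=depth[int(v),int(u)]
    return o+w*d
E
python3 - <<'E'
from h import *
print(state())
for n in ["scene","side"]:
    m=camera_model(n); p,d=capture(n); cv2.imwrite(f'pics/{n}0.png',p); np.savez(f'{n}0.npz',d=d,p=p); 
    import pickle; pickle.dump(m,open(n+'0.pkl','wb'))
    print(m)
E
```

```text
pics
{'t': 0.0, 'joints': array([-1.00737060e+00,  2.55759564e-01,  1.07008438e-01, -4.84716209e-04,
       -1.42391035e+00, -2.84592446e-01]), 'joint_vel': array([ 0.00110458,  0.00085257,  0.00078797,  0.00104306, -0.00054219,
        0.00210604]), 'joint_efforts': array([ 6.76792897e-04, -3.86630702e+01,  2.37932897e+01,  5.36495090e+00,
       -6.17310972e-03, -1.91660251e-05]), 'tcp_pos': array([ 0.15129672, -0.52826221,  0.2303892 ]), 'tool_rot': array([ 4.36415652e-01, -3.11079751e+00, -2.97985348e-03]), 'contact_force': array([-0.06480354, -0.22303216, -0.15951939]), 'moment': array([-0.07632797,  0.06037374, -0.01327225]), 'grasp_force': 0.0, 'opening': 0.0853262153862857}
{'fx': 371.7458243805888, 'fy': 371.7458243805888, 'cx': 322.2493650496009, 'cy': 199.7122513411996, 'distortion': array([-0.0405369,  0.       ,  0.       ,  0.       ,  0.       ]), 'rvec': array([ 1.18390833,  2.21911202, -1.09291056]), 'tvec': array([ 0.27653309, -0.18054697,  1.59298619])}
{'fx': 420.9558037656288, 'fy': 420.9558037656288, 'cx': 322.99457616557265, 'cy': 198.13085398220917, 'distortion': array([-0.01563298,  0.        ,  0.        ,  0.        ,  0.        ]), 'rvec': array([ 2.13023741, -0.21649184,  0.1214089 ]), 'tvec': array([-0.50899543,  0.17072053,  1.34417924])}
```

View pics/scene0.png

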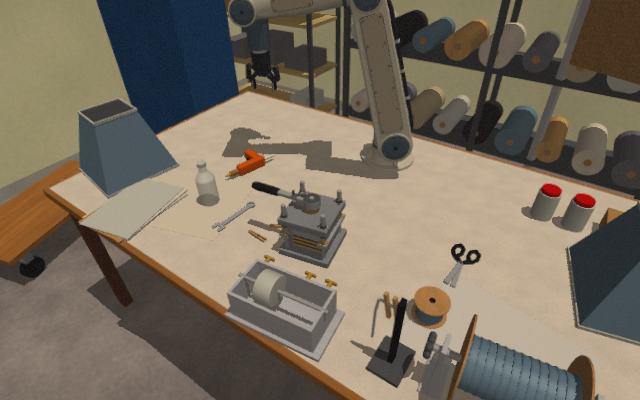

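View pics/side0.png

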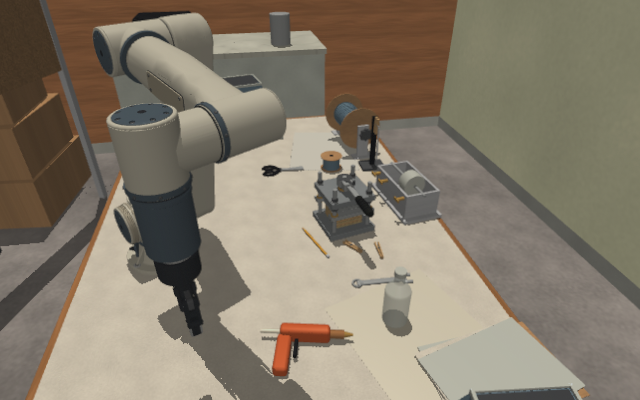

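The two views show the press at about (312,225) in scene and (343,205) in side. Its handle reaches to about (262,188) and (366,207). I'll enlarge both.

```bash
python3 - <<'E'
from h import *
a=np.load('scene0.npz')['p'][170:270,235:355]; b=np.load('side0.npz')['p'][165:245,300:390]
a=cv2.resize(a,(600,500),interpolation=cv2.INTER_CUBIC)[:, :400*2]
cv2.imwrite('pics/cs.png',a)
cv2.imwrite('pics/cd.png',cv2.resize(b,None,fx=7,fy=7,interpolation=cv2.INTER_CUBIC))
E
```

```text
(no output)
```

View pics/cs.png

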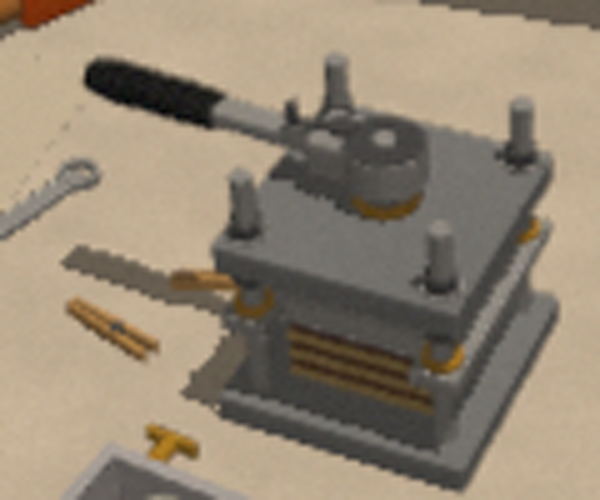

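View pics/cd.png

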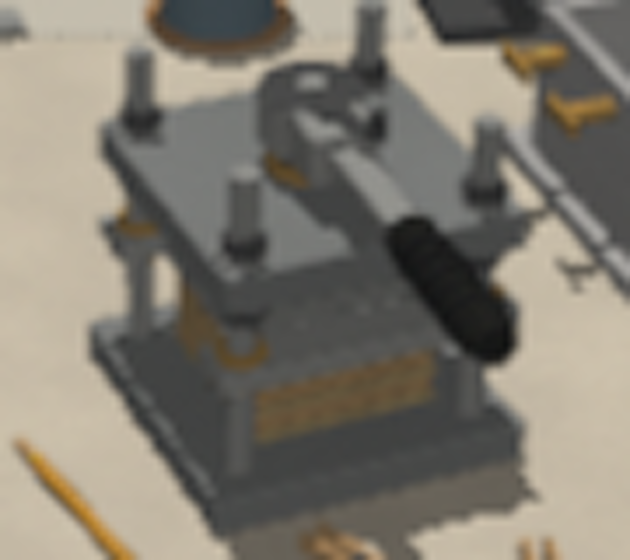

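```bash
python3 - <<'E'
from h import *; import pickle
S=pickle.load(open('scene0.pkl','rb'));D=pickle.load(open('side0.pkl','rb'))
s=lambda u,v,z:px(0,0,S,u/5+235-.4,v/5+170-.4,z=z)[:2]
d=lambda u,v,z:px(0,0,D,u/7+300-.43,v/7+165-.43,z=z)[:2]
P=[s(*p,.186) for p in [(337,60),(521,104),(241,175),(440,229)]]
Q=[d(*p,.186) for p in [(140,54),(371,7),(245,174),(488,122)]]
for X in(P,Q): print(np.round(X,4).tolist(),np.mean(X,0))
print('head',s(388,138,.184),d(312,80,.184))
print('grip near/far', s(215,110,.17),s(97,75,.17), d(405,235,.172),d(490,335,.17))
print('tab top',s(292,103,.2),d(372,108,.2))
print('bottle',px(0,0,S,206,190,z=.08))
E
```

```text
[[0.5474, -0.0331], [0.5241, 0.0856], [0.6676, -0.0113], [0.6447, 0.1096]] [0.59592561 0.03769432]
[[0.5249, 0.0831], [0.645, 0.1071], [0.5492, -0.0338], [0.6686, -0.0114]] [0.59690789 0.03625535]
head [0.59198469 0.03708843] [0.59994544 0.04590537]
grip near/far [ 0.61223674 -0.07818479] [ 0.62436559 -0.16376955] [ 0.61187319 -0.07563762] [ 0.62669201 -0.15480732]
tab top [ 0.61197299 -0.01672903] [ 0.61294768 -0.01171411]
bottle [ 0.65339197 -0.37931786  0.08      ]
```

```bash
cat >> h.py <<'E'
C=np.array([.5964,.037]); HD=-1.429
def axes():
    s=state(); return s,cv2.Rodrigues(np.array(s['tool_rot'],float))[0]
def plan(xyz,heading):
    s,R=axes(); d=R.T@(np.array(xyz)-s['tcp_pos'])
    h=np.arctan2(R[1,0],R[0,0]); r=-((heading-h+np.pi)%(2*np.pi)-np.pi)
    print('t',s['t'],'pos',s['tcp_pos'].round(4),'head',h.round(4),'zaxis',R[:,2].round(4),'j',s['joints'].round(2))
    print('units total',(d/.03).round(3),'roll total',(r/.1).round(3))
def polar(r,lat,z,hd=HD):
    h=np.array([np.cos(hd),np.sin(hd)]);l=np.array([-h[1],h[0]])
    return [*(C+r*h+lat*l),z]
E
python3 - <<'E'
from h import *
plan(polar(.057,.041,.25),HD)
E
```

```text
t 0.1 pos [ 0.1513 -0.5283  0.2305] head -2.8628 zaxis [-6.0e-04  1.7e-03 -1.0e+00] j [-1.01  0.26  0.11 -0.   -1.42 -0.28]
units total [-20.543  11.966  -0.633] roll total -14.338
```

Call:
drive_tool --deltas '[{"offset": [-0.85,0.5,-0.05],"roll": 0},{"offset": [-0.85,0.5,-0.05],"roll": 0},{"offset": [-0.85,0.5,-0.05],"roll": 0},{"offset": [-0.85,0.5,-0.05],"roll": 0},{"offset": [-0.85,0.5,-0.05],"roll": 0},{"offset": [-0.85,0.5,-0.05],"roll": 0},{"offset": [-0.85,0.5,-0.05],"roll": 0},{"offset": [-0.85,0.5,-0.05],"roll": 0},{"offset": [-0.85,0.5,-0.05],"roll": 0},{"offset": [-0.85,0.5,-0.05],"roll": 0}]' --gripper 1

```text
t: 1.1
tcp_pos: [0.3557, -0.3132, 0.246]
tool_rot: [0.437, -3.111, -0.001]
contact_force: [0.3, -0.9, 0.3]
opening: -0.0
grasp_force: 0.0
```

Call:
drive_tool --deltas '[{"offset": [-0.85,0.5,-0.03],"roll": 0},{"offset": [-0.85,0.5,-0.03],"roll": 0},{"offset": [-0.85,0.5,-0.03],"roll": 0},{"offset": [-0.85,0.5,-0.03],"roll": 0},{"offset": [-0.85,0.5,-0.03],"roll": 0},{"offset": [-0.85,0.5,0],"roll": 0},{"offset": [-0.85,0.5,0],"roll": 0},{"offset": [-0.85,0.5,0],"roll": 0},{"offset": [-0.85,0.5,0],"roll": 0},{"offset": [-0.85,0.5,0],"roll": 0}]'

```text
t: 2.1
tcp_pos: [0.5596, -0.0989, 0.2503]
tool_rot: [0.436, -3.11, -0.0]
contact_force: [0.4, -0.5, -0.1]
opening: -0.0
grasp_force: 0.0
```

Call:
drive_tool --deltas '[{"offset": [0,0,0],"roll": -1},{"offset": [0,0,0],"roll": -1},{"offset": [0,0,0],"roll": -1},{"offset": [0,0,0],"roll": -1},{"offset": [0,0,0],"roll": -1},{"offset": [0,0,0],"roll": -1},{"offset": [0,0,0],"roll": -1},{"offset": [0,0,0],"roll": -1},{"offset": [0,0,0],"roll": -1},{"offset": [0,0,0],"roll": -1}]'

```text
t: 3.1
tcp_pos: [0.5589, -0.0999, 0.2502]
tool_rot: [1.879, -2.516, -0.001]
contact_force: [-1.0, 0.1, -1.0]
opening: -0.0001
grasp_force: 0.0
```

```bash
python3 - <<'E'
from h import *
plan(polar(.057,.041,.25),HD)
E
```

```text
t 3.1 pos [ 0.5589 -0.0999  0.2502] head -1.8587 zaxis [-1.2e-03  2.0e-04 -1.0e+00] j [ 0.1   0.29  0.2  -0.   -1.48 -0.39]
units total [-3.573 -1.938  0.004] roll total -4.297
```

Call:
drive_tool --deltas '[{"offset": [-0.9,-0.5,0],"roll": 0},{"offset": [-0.9,-0.5,0],"roll": 0},{"offset": [-0.9,-0.5,0],"roll": 0},{"offset": [-0.9,-0.45,0],"roll": 0},{"offset": [0,0,0],"roll": -0.9},{"offset": [0,0,0],"roll": -0.9},{"offset": [0,0,0],"roll": -0.9},{"offset": [0,0,0],"roll": -0.8},{"offset": [0,0,0],"roll": -0.8},{"offset": [0,0,0],"roll": 0}]'

```text
t: 4.1
tcp_pos: [0.646, -0.0133, 0.2501]
tool_rot: [2.369, -2.062, -0.001]
contact_force: [0.8, -0.4, 0.6]
opening: -0.0002
grasp_force: 0.0
```

```bash
python3 - <<'E'
from h import *; import pickle
plan(polar(.057,.041,.19),HD)
m=camera_model('wrist');p,d=capture('wrist');pickle.dump((m,p,d),open('w1.pkl','wb'));cv2.imwrite('pics/w1.png',p)
E
```

```text
t 4.1 pos [ 0.646  -0.0133  0.2501] head -1.4321 zaxis [-0.0012  0.     -1.    ] j [ 0.22  0.45  0.44 -0.   -1.56 -0.08]
units total [0.006 0.032 2.004] roll total -0.031
```

View pics/w1.png

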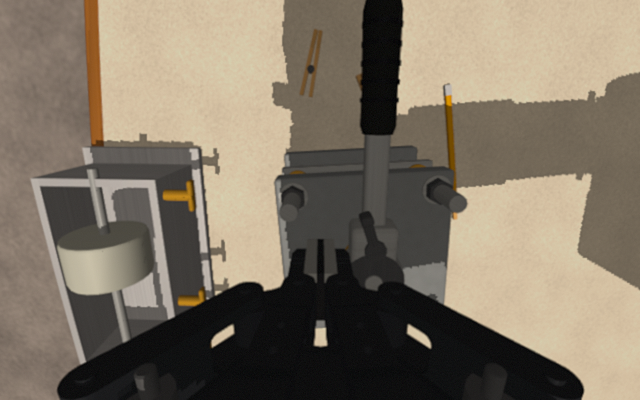

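```bash
python3 - <<'E'
from h import *; import pickle
m,p,d=pickle.load(open('w1.pkl','rb'))
def loc(u,v,z):
    q=px('',d,m,u,v,z=z)[:2]-C; h=np.array([np.cos(HD),np.sin(HD)]);l=np.array([-h[1],h[0]])
    print((u,v),'r',(q@h).round(4),'lat',(q@l).round(4), 'depthpt z',px('',d,m,u,v)[2].round(4))
for a in [(366,215,.2),(375,262,.19),(382,8,.17),(378,130,.17),(376,150,.1765),(376,200,.1765),(291,192,.186),(436,187,.186),(320,242,.25),(320,320,.25),(300,255,.25)]: loc(*a)
K=np.array([[m['fx'],0,m['cx']],[0,m['fy'],m['cy']],[0,0,1.]])
for lat in(-.0145,0,.0145):
  print(cv2.projectPoints(np.array([polar(.057,.041+lat,.25)]),np.array(m['rvec']),np.array(m['tvec']),K,np.array(m['distortion']))[0].ravel())
E
python3 - <<'E'
import cv2
p=cv2.imread('pics/w1.png')[170:330,250:430]
cv2.imwrite('pics/w1c.png',cv2.resize(p,None,fx=3.5,fy=3.5,interpolation=cv2.INTER_CUBIC))
E
```

```text
(366, 215) r 0.0607 lat 0.0099 depthpt z 0.1948
(375, 262) r 0.0201 lat 0.0001 depthpt z 0.1832
(382, 8) r 0.1933 lat -0.0002 depthpt z 0.182
(378, 130) r 0.1148 lat -0.0011 depthpt z 0.1811
(376, 150) r 0.1013 lat 0.0009 depthpt z 0.1763
(376, 200) r 0.0642 lat -0.0009 depthpt z 0.1757
(291, 192) r 0.0732 lat 0.0613 depthpt z 0.154
(436, 187) r 0.0765 lat -0.0411 depthpt z 0.1535
(320, 242) r 0.0639 lat 0.0409 depthpt z 0.2588
(320, 320) r 0.0163 lat 0.0411 depthpt z 0.2853
(300, 255) r 0.0566 lat 0.0513 depthpt z 0.2641
[347.91572461 254.15149743]
[319.94763851 254.28091765]
[291.97558876 254.3766559 ]
```

View pics/w1c.png

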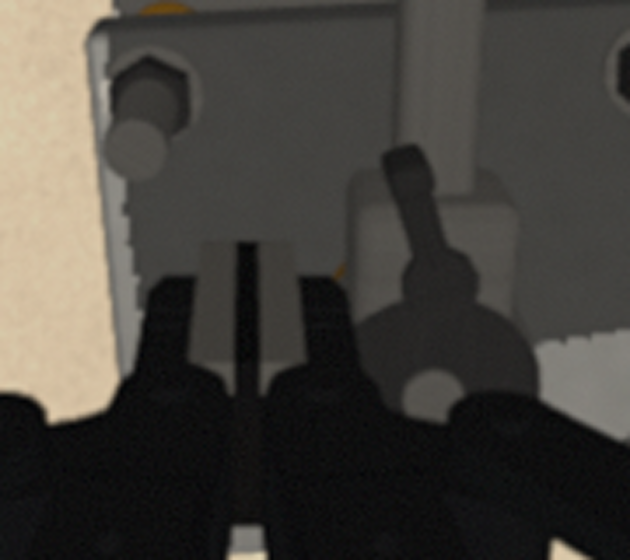

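Call:
drive_tool --deltas '[{"offset": [0,0,0.5],"roll": 0},{"offset": [0,0,0.5],"roll": 0},{"offset": [0,0,0.5],"roll": 0},{"offset": [0,0,0.5],"roll": 0},{"offset": [0,0,0],"roll": 0}]'

```text
t: 4.65
tcp_pos: [0.6448, -0.0133, 0.1881]
tool_rot: [2.365, -2.063, -0.006]
contact_force: [0.3, -0.4, -0.2]
opening: -0.0002
grasp_force: 0.0
```

Call:
drive_tool --deltas '[{"offset": [0,0.1,0],"roll": 0},{"offset": [0,0.1,0],"roll": 0},{"offset": [0,0.1,0],"roll": 0},{"offset": [0,0.1,0],"roll": 0},{"offset": [0,0.1,0],"roll": 0},{"offset": [0,0.1,0],"roll": 0}]'

```text
t: 5.25
tcp_pos: [0.6288, -0.0161, 0.1913]
tool_rot: [-2.369, 2.062, -0.002]
contact_force: [2.2, -1.8, 0.4]
opening: -0.0003
grasp_force: 1.0
```

Call:
drive_tool --deltas '[{"offset": [0,0.1,0],"roll": 0},{"offset": [0,0.1,0],"roll": 0},{"offset": [0,0.1,0],"roll": 0},{"offset": [0,0.1,0],"roll": 0},{"offset": [0,0.1,0],"roll": 0}]'

```text
t: 5.75
tcp_pos: [0.6131, -0.0178, 0.1905]
tool_rot: [2.369, -2.063, -0.001]
contact_force: [1.4, 0.5, -0.6]
opening: 0.0003
grasp_force: 0.9
```

```bash
python3 - <<'E'
from h import *
q=state()['tcp_pos'][:2]-C
h=np.array([np.cos(HD),np.sin(HD)]);l=np.array([-h[1],h[0]]);print(q@h,q@l)
m=camera_model('wrist');p,d=capture('wrist');cv2.imwrite('pics/w2.png',cv2.resize(p[100:340,220:520],None,fx=2,fy=2))
E
```

```text
0.056630399903939255 0.00881654823741676
```

View pics/w2.png

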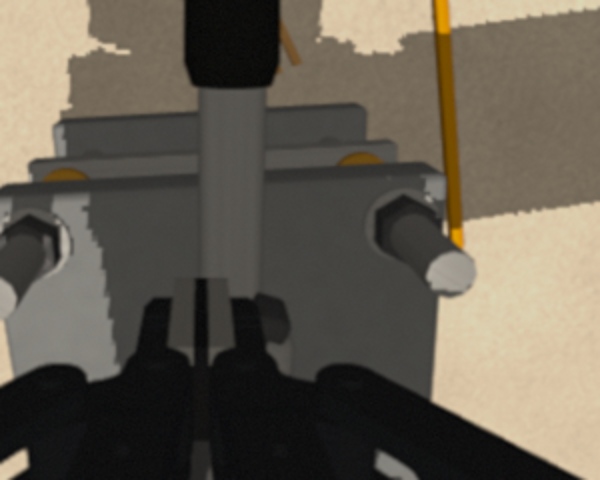

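The tab now stands on the clockwise side of the fingers, at (270,315) in the crop, so the lever has been thrown over. I'll rise, open the gripper and go to the grip.

Call:
drive_tool --deltas '[{"offset": [0,-0.1,0],"roll": 0},{"offset": [0,0,-0.7],"roll": 0},{"offset": [0,0,-0.8],"roll": 0},{"offset": [0,0,-0.5],"roll": 0},{"offset": [0.85,0.1,0],"roll": 0},{"offset": [0.85,0.1,0],"roll": 0},{"offset": [0.85,0.1,0],"roll": 0},{"offset": [0.85,0.1,0],"roll": 0},{"offset": [0,0,0],"roll": 0}]'

```text
t: 6.7
tcp_pos: [0.6185, -0.1229, 0.2503]
tool_rot: [2.365, -2.066, -0.001]
contact_force: [0.3, 0.2, -0.4]
opening: -0.0002
grasp_force: 0.0
```

Call:
drive_tool --deltas '[{"offset": [0,0,0],"roll": 0},{"offset": [0,0,0],"roll": 0},{"offset": [0,0,0],"roll": 0},{"offset": [0,0,0],"roll": 0}]' --gripper 0

```text
t: 7.1
tcp_pos: [0.6188, -0.1194, 0.2509]
tool_rot: [-2.37, 2.062, -0.0]
contact_force: [0.8, -0.0, -0.7]
opening: 0.058
grasp_force: 0.0
```

```bash
python3 - <<'E'
from h import *
plan(polar(.16,0,.151),HD); print(state()['opening'])
m=camera_model('wrist');p,d=capture('wrist');cv2.imwrite('pics/w3.png',p)
E
```

```text
t 7.1 pos [ 0.6188 -0.1194  0.2509] head -1.4317 zaxis [ 1.e-04  1.e-04 -1.e+00] j [ 0.06  0.42  0.39 -0.   -1.54  0.08]
units total [6.600e-02 2.000e-03 3.329e+00] roll total -0.027
0.05797587874239613
```

View pics/w3.png

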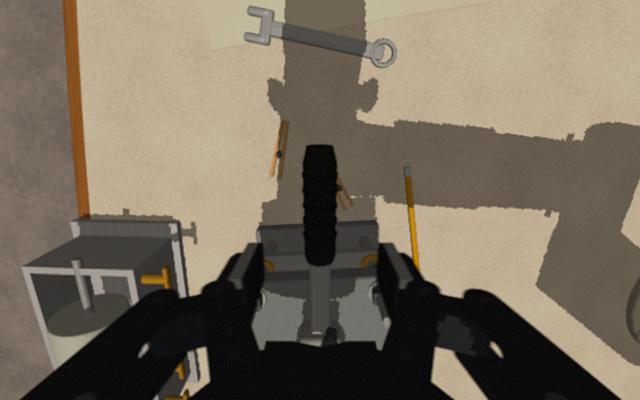

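The grip is centred between the fingers (x about 320), so I'll descend and close.

Call:
drive_tool --deltas '[{"offset": [0,0,0.5],"roll": 0},{"offset": [0,0,0.6],"roll": 0},{"offset": [0,0,0.6],"roll": 0},{"offset": [0,0,0.6],"roll": 0},{"offset": [0,0,0.6],"roll": 0},{"offset": [0,0,0.4],"roll": 0},{"offset": [0,0,0],"roll": 0}]'

```text
t: 7.85
tcp_pos: [0.6176, -0.1198, 0.1499]
tool_rot: [2.368, -2.061, -0.005]
contact_force: [-1.1, -0.5, 0.8]
opening: 0.0852
grasp_force: 0.0
```

Call:
drive_tool --deltas '[{"offset": [0,0,0],"roll": 0},{"offset": [0,0,0],"roll": 0},{"offset": [0,0,0],"roll": 0},{"offset": [0,0,0],"roll": 0},{"offset": [0,0,0],"roll": 0},{"offset": [0,0,0],"roll": 0},{"offset": [0,0,0],"roll": 0}]' --gripper 1

```text
t: 8.55
tcp_pos: [0.6191, -0.1202, 0.1526]
tool_rot: [-2.369, 2.062, -0.002]
contact_force: [-0.1, 1.0, 4.7]
opening: 0.0244
grasp_force: 59.0
```

```bash
cat >> h.py <<'E'
def tq():
    s=state(); q=s['tcp_pos'][:2]-C; F=s['contact_force'];M=s['moment']
    hd=np.arctan2(q[1],q[0]); _,R=axes()
    fz=q[0]*F[1]-q[1]*F[0]
    print('t %.2f r %.4f q %.3f toolq %.3f z %.4f | F %s M %s open %.4f gf %.1f | force-torque %.3f  +Mz %.3f'%(s['t'],np.hypot(*q),-1.372-hd,-1.372-np.arctan2(R[1,0],R[0,0]),s['tcp_pos'][2],F.round(2),M.round(3),s['opening'],s['grasp_force'],fz,fz+M[2]))
E
python3 -c "from h import *;tq()"
```

```text
t 8.55 r 0.1588 q 0.055 toolq 0.061 z 0.1526 | F [-0.13  1.01  4.67] M [ 0.38   0.145 -0.021] open 0.0244 gf 59.0 | force-torque 0.003  +Mz -0.018
```

Call:
drive_tool --deltas '[{"offset": [-0.007,-0.265,0],"roll": -0.5},{"offset": [-0.007,-0.265,0],"roll": -0.5},{"offset": [-0.007,-0.265,0],"roll": -0.5},{"offset": [-0.007,-0.265,0],"roll": -0.5},{"offset": [-0.007,-0.265,0],"roll": -0.5}]'

```text
t: 9.05
tcp_pos: [0.6575, -0.1098, 0.1527]
tool_rot: [-2.61, 1.749, -0.002]
contact_force: [-1.7, 0.8, 5.3]
opening: 0.0241
grasp_force: 59.8
```

```bash
python3 -c "from h import *;tq()"
```

```text
t 9.05 r 0.1590 q -0.195 toolq -0.191 z 0.1527 | F [-1.68  0.77  5.27] M [ 0.506  0.53  -0.032] open 0.0241 gf 59.8 | force-torque -0.200  +Mz -0.232
```

Call:
drive_tool --deltas '[{"offset": [-0.007,-0.265,0],"roll": -0.5},{"offset": [-0.007,-0.265,0],"roll": -0.5},{"offset": [-0.007,-0.265,0],"roll": -0.5},{"offset": [-0.007,-0.265,0],"roll": -0.5},{"offset": [-0.007,-0.265,0],"roll": -0.5},{"offset": [-0.007,-0.265,0],"roll": -0.5},{"offset": [-0.007,-0.265,0],"roll": -0.5}]'

```text
t: 9.75
tcp_pos: [0.7043, -0.0802, 0.1527]
tool_rot: [-2.874, 1.268, -0.002]
contact_force: [-1.6, 0.4, 5.9]
opening: 0.0244
grasp_force: 59.7
```

```bash
python3 -c "from h import *;tq()"
```

```text
t 9.75 r 0.1593 q -0.545 toolq -0.541 z 0.1527 | F [-1.62  0.44  5.91] M [ 0.207  0.463 -0.186] open 0.0244 gf 59.7 | force-torque -0.143  +Mz -0.329
```

Call:
drive_tool --deltas '[{"offset": [-0.007,0.265,0],"roll": 0.5},{"offset": [-0.007,0.265,0],"roll": 0.5},{"offset": [-0.007,0.265,0],"roll": 0.5},{"offset": [-0.007,0.265,0],"roll": 0.5},{"offset": [-0.007,0.265,0],"roll": 0.5},{"offset": [-0.007,0.265,0],"roll": 0.5},{"offset": [-0.007,0.265,0],"roll": 0.5},{"offset": [-0.007,0.265,0],"roll": 0.5},{"offset": [-0.007,0.265,0],"roll": 0.5},{"offset": [-0.007,0.265,0],"roll": 0.5}]'

```text
t: 10.75
tcp_pos: [0.6355, -0.1171, 0.1527]
tool_rot: [-2.467, 1.942, -0.005]
contact_force: [2.8, 0.7, 3.2]
opening: 0.0245
grasp_force: 59.6
```

```bash
python3 -c "from h import *;tq()"
```

```text
t 10.75 r 0.1589 q -0.049 toolq -0.038 z 0.1527 | F [2.75 0.73 3.2 ] M [ 0.266 -1.056  0.309] open 0.0245 gf 59.6 | force-torque 0.452  +Mz 0.761
```

Call:
drive_tool --deltas '[{"offset": [-0.007,0.265,0],"roll": 0.5},{"offset": [-0.007,0.265,0],"roll": 0.5},{"offset": [-0.007,0.265,0],"roll": 0.5},{"offset": [-0.007,0.265,0],"roll": 0.5},{"offset": [-0.007,0.265,0],"roll": 0.5}]'

```text
t: 11.25
tcp_pos: [0.596, -0.1218, 0.1526]
tool_rot: [-2.205, 2.235, -0.005]
contact_force: [3.6, -0.9, 3.4]
opening: 0.0244
grasp_force: 59.5
```

```bash
python3 -c "from h import *;tq()"
```

```text
t 11.25 r 0.1588 q 0.201 toolq 0.212 z 0.1526 | F [ 3.59 -0.88  3.38] M [-0.073 -1.001  0.26 ] open 0.0244 gf 59.5 | force-torque 0.571  +Mz 0.831
```

Call:
drive_tool --deltas '[{"offset": [-0.007,0.265,0],"roll": 0.5},{"offset": [-0.007,0.265,0],"roll": 0.5},{"offset": [-0.007,0.265,0],"roll": 0.5},{"offset": [-0.007,0.265,0],"roll": 0.5}]'

```text
t: 11.65
tcp_pos: [0.5643, -0.1184, 0.1527]
tool_rot: [-1.971, 2.444, -0.005]
contact_force: [2.2, -0.0, 2.0]
opening: 0.0244
grasp_force: 59.5
```

```bash
python3 -c "from h import *;tq()"
```

```text
t 11.65 r 0.1587 q 0.402 toolq 0.412 z 0.1527 | F [ 2.18 -0.    1.96] M [-0.383 -1.004  0.353] open 0.0244 gf 59.5 | force-torque 0.339  +Mz 0.692
```

Call:
drive_tool --deltas '[{"offset": [-0.007,0.265,0],"roll": 0.5},{"offset": [-0.007,0.265,0],"roll": 0.5},{"offset": [-0.007,0.265,0],"roll": 0.5}]'

```text
t: 11.95
tcp_pos: [0.5414, -0.1117, 0.1526]
tool_rot: [-1.783, 2.585, -0.005]
contact_force: [2.4, -1.6, 2.2]
opening: 0.0241
grasp_force: 59.5
```

```bash
python3 -c "from h import *;tq()"
```

```text
t 11.95 r 0.1586 q 0.553 toolq 0.562 z 0.1526 | F [ 2.41 -1.56  2.24] M [-0.585 -0.976  0.344] open 0.0241 gf 59.5 | force-torque 0.444  +Mz 0.788
```

Call:
drive_tool --deltas '[{"offset": [-0.007,-0.265,0],"roll": -0.5},{"offset": [-0.007,-0.265,0],"roll": -0.5},{"offset": [-0.007,-0.265,0],"roll": -0.5},{"offset": [-0.007,-0.265,0],"roll": -0.5},{"offset": [-0.007,-0.265,0],"roll": -0.5},{"offset": [-0.007,-0.265,0],"roll": -0.5},{"offset": [-0.007,-0.265,0],"roll": -0.5},{"offset": [-0.007,-0.265,0],"roll": -0.5},{"offset": [-0.007,-0.265,0],"roll": -0.5},{"offset": [-0.007,-0.265,0],"roll": -0.5}]'

```text
t: 12.95
tcp_pos: [0.619, -0.1202, 0.1526]
tool_rot: [2.371, -2.061, 0.002]
contact_force: [-1.8, 0.4, 5.6]
opening: 0.0242
grasp_force: 60.3
```

Call:
drive_tool --deltas '[{"offset": [-0.007,-0.265,0],"roll": -0.5},{"offset": [-0.007,-0.265,0],"roll": -0.5},{"offset": [-0.007,-0.265,0],"roll": -0.5},{"offset": [-0.007,-0.265,0],"roll": -0.5},{"offset": [-0.007,-0.265,0],"roll": -0.5},{"offset": [-0.007,-0.265,0],"roll": -0.5},{"offset": [-0.007,-0.265,0],"roll": -0.5},{"offset": [-0.007,-0.265,0],"roll": -0.5},{"offset": [-0.007,-0.265,0],"roll": -0.5},{"offset": [-0.007,-0.265,0],"roll": -0.5}]'

```text
t: 13.95
tcp_pos: [0.692, -0.0904, 0.1526]
tool_rot: [2.807, -1.41, 0.003]
contact_force: [-0.1, -0.1, 4.6]
opening: 0.0245
grasp_force: 60.2
```

Call:
drive_tool --deltas '[{"offset": [-0.007,-0.265,0],"roll": -0.5},{"offset": [-0.007,-0.265,0],"roll": -0.5},{"offset": [0,0,0],"roll": 0}]'

```text
t: 14.25
tcp_pos: [0.7049, -0.0797, 0.1527]
tool_rot: [2.874, -1.268, 0.004]
contact_force: [0.8, -1.0, 4.8]
opening: 0.0241
grasp_force: 60.2
```

```bash
python3 -c "from h import *;tq()"
```

```text
t 14.25 r 0.1593 q -0.550 toolq -0.541 z 0.1527 | F [ 0.81 -0.95  4.78] M [-0.204 -0.133  0.183] open 0.0241 gf 60.2 | force-torque -0.009  +Mz 0.173
```

Call:
drive_tool --deltas '[{"offset": [-0.007,0.265,0],"roll": 0.5},{"offset": [-0.007,0.265,0],"roll": 0.5},{"offset": [-0.007,0.265,0],"roll": 0.5},{"offset": [-0.007,0.265,0],"roll": 0.5},{"offset": [-0.007,0.265,0],"roll": 0.5},{"offset": [-0.007,0.265,0],"roll": 0.5},{"offset": [-0.007,0.265,0],"roll": 0.5}]'

```text
t: 14.95
tcp_pos: [0.6581, -0.1096, 0.1526]
tool_rot: [-2.605, 1.752, -0.006]
contact_force: [3.5, -0.2, 2.8]
opening: 0.0241
grasp_force: 60.1
```

```bash
python3 -c "from h import *;tq()"
```

```text
t 14.95 r 0.1591 q -0.200 toolq -0.188 z 0.1526 | F [ 3.5 -0.2  2.8] M [ 0.018 -1.205  0.35 ] open 0.0241 gf 60.1 | force-torque 0.501  +Mz 0.850
```

Call:
drive_tool --deltas '[{"offset": [-0.007,0.265,0],"roll": 0.5},{"offset": [-0.007,0.265,0],"roll": 0.5},{"offset": [-0.007,0.265,0],"roll": 0.5}]'

```text
t: 15.25
tcp_pos: [0.6356, -0.1171, 0.1527]
tool_rot: [-2.467, 1.943, -0.006]
contact_force: [3.6, -0.6, 2.4]
opening: 0.0244
grasp_force: 60.1
```

```bash
python3 -c "from h import *;tq()"
```

```text
t 15.25 r 0.1590 q -0.050 toolq -0.038 z 0.1527 | F [ 3.59 -0.56  2.41] M [-0.214 -1.375  0.3  ] open 0.0244 gf 60.1 | force-torque 0.531  +Mz 0.831
```

Call:
drive_tool --deltas '[{"offset": [-0.007,0.265,0],"roll": 0.5},{"offset": [-0.007,0.265,0],"roll": 0.5}]'

```text
t: 15.45
tcp_pos: [0.62, -0.1201, 0.1527]
tool_rot: [-2.367, 2.063, -0.007]
contact_force: [4.5, -0.6, 3.4]
opening: 0.0241
grasp_force: 60.1
```

```bash
python3 -c "from h import *;tq()"
```

```text
t 15.45 r 0.1589 q 0.049 toolq 0.062 z 0.1527 | F [ 4.51 -0.63  3.35] M [-0.342 -1.591  0.427] open 0.0241 gf 60.1 | force-torque 0.694  +Mz 1.121
```

Call:
drive_tool --deltas '[{"offset": [-0.007,0.265,0],"roll": 0.5},{"offset": [-0.007,0.265,0],"roll": 0.5}]'

```text
t: 15.65
tcp_pos: [0.6044, -0.1216, 0.1527]
tool_rot: [-2.26, 2.179, -0.007]
contact_force: [5.1, -2.3, 1.6]
opening: 0.0246
grasp_force: 60.0
```

```bash
python3 -c "from h import *;tq()"
```

```text
t 15.65 r 0.1588 q 0.149 toolq 0.162 z 0.1527 | F [ 5.14 -2.35  1.64] M [-0.611 -1.745  0.364] open 0.0246 gf 60.0 | force-torque 0.797  +Mz 1.161
```

Call:
drive_tool --deltas '[{"offset": [-0.007,0.265,0],"roll": 0.5}]'

```text
t: 15.75
tcp_pos: [0.5965, -0.1218, 0.1527]
tool_rot: [-2.205, 2.234, -0.007]
contact_force: [5.6, -1.6, 1.8]
opening: 0.0242
grasp_force: 60.0
```

```bash
python3 -c "from h import *;tq()"
```

```text
t 15.75 r 0.1588 q 0.198 toolq 0.212 z 0.1527 | F [ 5.6  -1.56  1.81] M [-0.713 -1.812  0.443] open 0.0242 gf 60.0 | force-torque 0.890  +Mz 1.333
```

Call:
drive_tool --deltas '[{"offset": [-0.007,0.265,0],"roll": 0.5}]'

```text
t: 15.85
tcp_pos: [0.5885, -0.1216, 0.1527]
tool_rot: [-2.149, 2.289, -0.007]
contact_force: [6.5, -2.7, 1.0]
opening: 0.0243
grasp_force: 60.0
```

```bash
python3 -c "from h import *;tq()"
```

```text
t 15.85 r 0.1588 q 0.248 toolq 0.262 z 0.1527 | F [ 6.52 -2.65  1.02] M [-0.862 -1.882  0.458] open 0.0243 gf 60.0 | force-torque 1.054  +Mz 1.512
```

Call:
drive_tool --deltas '[{"offset": [0,0,0],"roll": 0}]'

```text
t: 15.95
tcp_pos: [0.5878, -0.1215, 0.1527]
tool_rot: [-2.15, 2.289, -0.006]
contact_force: [4.9, -3.7, 1.0]
opening: 0.024
grasp_force: 59.9
```

```bash
python3 -c "from h import *;tq()"
```

```text
t 15.95 r 0.1588 q 0.253 toolq 0.261 z 0.1527 | F [ 4.86 -3.74  0.99] M [-1.053 -1.57   0.118] open 0.0240 gf 59.9 | force-torque 0.802  +Mz 0.920
```

Call:
drive_tool --deltas '[{"offset": [0,0,0],"roll": 0},{"offset": [0,0,0],"roll": 0},{"offset": [0,0,0],"roll": 0},{"offset": [0,0,0],"roll": 0},{"offset": [0,0,0],"roll": 0},{"offset": [0,0,0],"roll": 0}]' --gripper 0

```text
t: 16.55
tcp_pos: [0.5866, -0.1206, 0.1517]
tool_rot: [2.151, -2.289, -0.0]
contact_force: [0.5, 0.2, -0.3]
opening: 0.0852
grasp_force: 0.0
```

Call:
drive_tool --deltas '[{"offset": [0,0,-0.3],"roll": 0},{"offset": [0,0,-0.6],"roll": 0},{"offset": [0,0,-0.7],"roll": 0},{"offset": [0,0,-0.7],"roll": 0},{"offset": [0,0,-0.7],"roll": 0},{"offset": [0,0,-0.7],"roll": 0},{"offset": [0,0,-0.5],"roll": 0},{"offset": [0,0,0],"roll": 0},{"offset": [0,0,0],"roll": 0}]'

```text
t: 17.45
tcp_pos: [0.5867, -0.1205, 0.2778]
tool_rot: [-2.151, 2.289, 0.0]
contact_force: [0.8, 0.4, -1.0]
opening: 0.0855
grasp_force: 0.0
```

```bash
python3 - <<'E'
from h import *
tq()
p,d=capture('scene');a=p[170:270,235:355]
m=camera_model('wrist');w,d=capture('wrist')
a=cv2.resize(a,(480,400));w=w[100:400,170:490]
w=cv2.resize(w,(320,300));o=np.zeros((400,800,3),np.uint8);o[:,:480]=a;o[:300,480:]=w
cv2.imwrite('pics/end.png',o)
E
```

```text
t 17.45 r 0.1578 q 0.260 toolq 0.261 z 0.2778 | F [ 0.76  0.44 -0.95] M [0.008 0.011 0.014] open 0.0855 gf 0.0 | force-torque 0.116  +Mz 0.130
```

View pics/end.png

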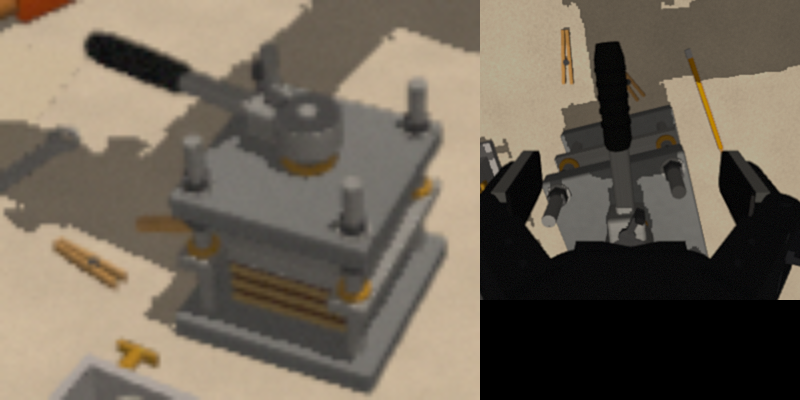

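The end view shows the handle released and the lever tab on the clockwise (tighten) side, at (640,213). The bystanders in these views have not moved, so I'm handing in.

```bash
python3 -c "from bench import *;print(hand_in())"
```

```text
the job is handed in; nothing more can be done
None
```

I threw the ratchet lever to tighten, worked the handle until the screw felt about 1.45–1.5 N m while turning, let go of the handle with the lever still on tighten, and handed the job in at about 17.5 s; the verdict isn't shown.

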